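Put the flavour tins back in their labelled places on the lazy susan

TASK

Turn the lazy susan (it has an upright knob near its edge) until the tin rack is on the side nearest you; leave it so. Return the two loose square tins to their own places, each in the empty rack pocket labelled with the same sign as its lid, seated flat and square on the pocket floor. Keep the tins and the amber jar upright and do not shift the other things on the counter.

Things in the scene. Friction and masses are not known exactly. Their poses are not given: they have to be found in the camera images.
- bearing: Fixed steel bearing base under the lazy susan, 200 mm across, 14 mm high. Origin: on the turning axis, at counter height; its axes are the world's. The turntable is a wooden disc 450 mm across, 18 mm thick, top 32 mm above the counter.
- susan (a joint): Angle of the lazy susan, rad, anticlockwise from above positive. 0: the rack is on the robot's side (straight towards -x of the axis); it starts at 1.0 to 2.0, the rack at the robot's right or far right; turning clockwise brings it near. It stays where it is left (about 1.5 N at the rim moves it).
- gourd (a point): Dark gourd in a black plastic holder with a metal straw, about 185 mm tall over the disc, fixed to the disc on the far half from the rack, 137 mm off the turning axis. Beside it on that half a round can, 113 mm tall, also fixed. Point: centre of its underside.
- rack (a point): Middle of the rack's row of three pockets, on the floor of the middle pocket, 146 mm from the turning axis. Pale wood rack, 190 mm along the row (pockets 60 mm apart), 70 mm across plus a 20 mm label ledge outside. A third tin, with a black bar on its lid, is home in the middle pocket (fixed), top 88 mm above the counter. x points to the turning axis, y along the row.
- knob (a point): Turning knob near the disc's edge: dark wooden upright round post, 20 mm thick, 46 mm tall above the disc, 200 mm from the turning axis, 60 degrees clockwise from the rack. Point: on its axis, 66 mm above the counter, 12 mm below its top.
- disc_tin: Square stainless steel tin with lid, 44 x 44 mm, 50 mm tall, on a 6 mm high, 40 mm square foot; on the lid a flat black round spot (34 mm across, 2 mm thick). Starts upright on the counter beside the lazy susan, left or right. Origin: centre of its underside; z up, x and y square to its sides. 0.12 kg.
- cross_tin: Square stainless steel tin with lid, 44 x 44 mm, 50 mm tall, on a 6 mm high, 40 mm square foot; on the lid a flat black cross with four equal arms (34 mm across, 2 mm thick). Starts upright on the counter beside the lazy susan, left or right. Origin: centre of its underside; z up, x and y square to its sides. 0.12 kg.
- slot_disc (a point): Rack pocket labelled with a black round spot, on its floor (34 mm) and, smaller, on the rack's outer ledge. Pocket 50 mm square, floor 36 mm above the counter; walls 10 mm thick rise straight for 9 mm, then a 45 degree bevel to a ridge 14 mm above the floor. Point: centre of the pocket floor; x points from the pocket to the turntable's axis, y along the row. It is at the +y end of the row.
- slot_cross (a point): Rack pocket labelled with a black cross, on its floor (34 mm) and, smaller, on the rack's outer ledge. Pocket 50 mm square, floor 36 mm above the counter; walls 10 mm thick rise straight for 9 mm, then a 45 degree bevel to a ridge 14 mm above the floor. Point: centre of the pocket floor; x points from the pocket to the turntable's axis, y along the row. It is at the -y end of the row.
- amber_jar: Small closed amber glass jar, 48 mm across, 58 mm tall, loose near the middle of the turntable; it rides round with it. Origin: centre of its underside.
- flask: Tall stainless flask, 82 mm across, 248 mm tall, loose on the right, far part of the counter. Origin: centre of its underside.
- mug: White ceramic mug, 78 mm across, 85 mm tall, loose on the left, close to the robot. Origin: centre of its underside.
- bowl: Terracotta bowl, 110 mm across, 45 mm tall, loose on the left, far part. Origin: centre of its underside.
- stick: Wooden stirring stick lying on the counter, 170 x 14 x 6 mm, right and close to the robot. Origin: centre of its underside, x along it.
- spoon: Metal spoon lying on the right of the counter, 150 mm long. Origin: near its middle, x along it.
There are look-alikes about, which are no part of the job. What is shaped like the cross_tin but yellow is not meant.

How it is judged:
By the outcome, as a careful person would: the job done as asked, in the order asked, and still so for the second after the job is handed in, with the robot touching nothing.
It also fails if it takes over 72 s, if anything falls off the work surface, if the arm or the gripper's body presses on something with over 40 N, if the wrist force passes 120 N, or if a joint passes its speed limit or range.

ROBOT

A 6-joint arm with a two-finger parallel gripper is mounted at the origin on the work surface. World frame = base frame: x ahead of the robot, y to its left, z up, the work surface at z = 0. Lengths are in m, angles in rad, forces in N, time in s.
With the tool pointing down it reaches from about 0.425 to 0.95 m from the base axis. Payload 14.7 kg.
Tool frame: the origin (TCP) lies midway between the tips of the shut fingers; the grasp point (between the pads) lies 19 mm behind it; z points along the fingers, y is the line along which they close (so a half turn about z gives the same grasp; the last joint's range is limited). The gripper opens to 85 mm and grips with 20 to 120 N. Pads are 22 mm wide; open, the fingers measure 114 mm over their backs; the gripper's body (76 mm by 85 mm) begins 54 mm behind the grasp point. The pads swing forward as they close: fully open they stand 13 mm farther back than shut.
Start: joints at [1.195, 0.48, 1.596, -0, 1.065, -0.047], TCP at [0.21, 0.615, 0.231] pointing down, gripper open.
Joint ranges: [-2.75, 2.75], [-0.82, 2.05], [0.23, 2.67], [-1.56, 4.7], [0.09, 2.69], [-2.92, 2.92]. Speed limits (rad/s): [1.89, 1.89, 2.39, 3.01, 3.01, 3.01].

INTERFACE

Orientations are given as a unit quaternion [w, x, y, z].
In Python, from cell import robot, viewer, order gives the robot as it stands. The module is installed in compiled form; this text tells all that it offers.
- The arm moves only by the tool play_rows, never from a script. Its argument "motion" is a list of rows, each a list of 4 numbers: the shift along the tool's x, y, z in m, then the turn about the tool's z in degrees. A call has 1 to 12 rows; each row is the pose to reach, as a shift and turn from the pose commanded when the call began, along the tool's axes at that moment; what a row does not reach only later rows make up. A row lasts 1/10 s, in which the tool goes at most 50 mm and 8.59 degrees, less where a joint would pass 70% of its speed; a pose out of reach is approached as far as the arm can. A call with a gripper value outside its range is refused whole. "jaw" is the finger opening in m, from 0 to 0.0854, set as the call begins (left out, the last holds). The fingers move at their own pace and stop on an object; the grip force is fixed at half the most. Time passes only in rows, so rows that repeat a pose let the fingers close. It gives the time, the measured TCP pose, the force, the opening and the grip force at its end, in the units of the state.
- robot.read_state(): the state, without advancing time (a new reading comes with each control period).
- viewer.camera(name): name is "side" or "top"; returns the picture (384x512x3 uint8, blue, green, red); there is no depth.
- viewer.camera_params(name): a dict with "fx", "fy", "cx", "cy" (pixels), "rvec" (rotation vector, rad) and "tvec" (3), from world to camera coordinates, as OpenCV has them. Camera axes: x right, y down, z forward; pixel columns grow to the right and rows downward; lengths in m; the calibration is good to about 2 mm. A picture is of the moment at which its call begins. camera_params takes no time and is no camera call.
- order.job_done(): hands the job in; it is judged then, once.
The state is a dict: "time": time; "q": joint angles; "dq": joint speeds; "effort": joint torques, N m; "position": TCP position; "orientation": TCP orientation; "force": force on the tool from outside, world axes, zero at the start; "wrist_torque": the same for the moment, N m; "gripper_width": finger opening in m; "grip_force": force on a finger pad.
Only numpy, scipy, OpenCV 4.12 (cv2) and the standard library are available. Lean on these libraries where they do the work, as an engineer would, in place of code of your own. Each camera call takes 0.05 s, during which the arm holds its last target. There are 200 camera calls.

## Working session

There is one attempt and no reset: what is moved stays moved. The work goes in short steps, Python scripts to look and compute and a tool call to move; the robot and the scene stay as the last step left them, time stands still between calls to the robot, and variables do not carry over. Pictures are saved under pics/ and viewed, at most 10 in all, crops included, and the job is handed in when it is done.

Besides the shell and the picture viewer there is one more tool, called as name([rows], argument=value, ...), one row to a line, values as JSON. play_rows: Moves the arm, as the interface text tells. Its arguments: {"type":"object","properties":{"motion":{"type":"array","items":{"type":"array","items":{"type":"number"}}},"jaw":{"type":"number"}},"required":["motion"]}

```bash
mkdir -p pics; cat > h.py <<'E'
import numpy as np, cv2
from cell import robot, viewer, order
def cam(n):
    p=viewer.camera_params(n);R=cv2.Rodrigues(np.array(p['rvec'],float))[0]
    return p,R,np.array(p['tvec'],float).ravel()
def ray(n,u,v,z):
    p,R,t=cam(n);d=R.T@np.array([(u-p['cx'])/p['fx'],(v-p['cy'])/p['fy'],1]);c=-R.T@t
    return c+d*(z-c[2])/d[2]
def proj(n,X):
    p,R,t=cam(n);c=R@np.array(X,float)+t
    return p['fx']*c[0]/c[2]+p['cx'],p['fy']*c[1]/c[2]+p['cy']
E
python3 - <<'E'
from h import *
for n in('top','side'):
    im=viewer.camera(n);cv2.imwrite(f'pics/{n}0.png',im)
    p,R,t=cam(n);print(n,p['fx'],-R.T@t,R.round(2).tolist())
print({k:np.round(v,3) for k,v in robot.read_state().items()})
a=cv2.imread('pics/top0.png');cv2.imwrite('pics/top0b.png',cv2.resize(a,(800,600),interpolation=cv2.INTER_CUBIC))
a=cv2.imread('pics/side0.png');cv2.imwrite('pics/side0b.png',cv2.resize(a,(800,600),interpolation=cv2.INTER_CUBIC))
E
```

```text
top 377.2699694629409 [ 0.3540853  -0.05883824  1.28225954] [[-0.03, -1.0, -0.02], [-0.99, 0.03, -0.15], [0.15, 0.01, -0.99]]
side 376.253187870031 [ 0.32184927 -1.01165745  0.75090069] [[0.97, -0.23, -0.01], [-0.14, -0.54, -0.83], [0.19, 0.81, -0.56]]
{'time': np.float64(0.1), 'q': array([ 1.195,  0.481,  1.597,  0.   ,  1.065, -0.047]), 'dq': array([-0.002, -0.001, -0.004, -0.001,  0.   , -0.001]), 'effort': array([ 2.0000e-03, -9.5226e+01, -4.3104e+01, -0.0000e+00,  5.0000e-03,
       -0.0000e+00]), 'position': array([0.21 , 0.615, 0.231]), 'orientation': array([-0.   ,  0.164,  0.987, -0.001]), 'force': array([-0.178,  0.434,  0.207]), 'wrist_torque': array([ 0.023, -0.024, -0.053]), 'grip_force': np.float64(0.0), 'gripper_width': np.float64(0.085)}
```

View pics/top0b.png

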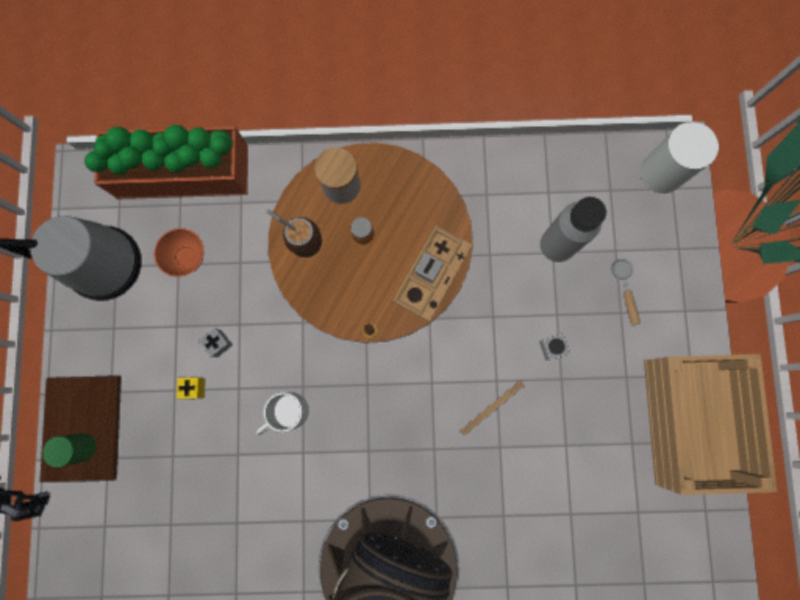

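View pics/side0b.png

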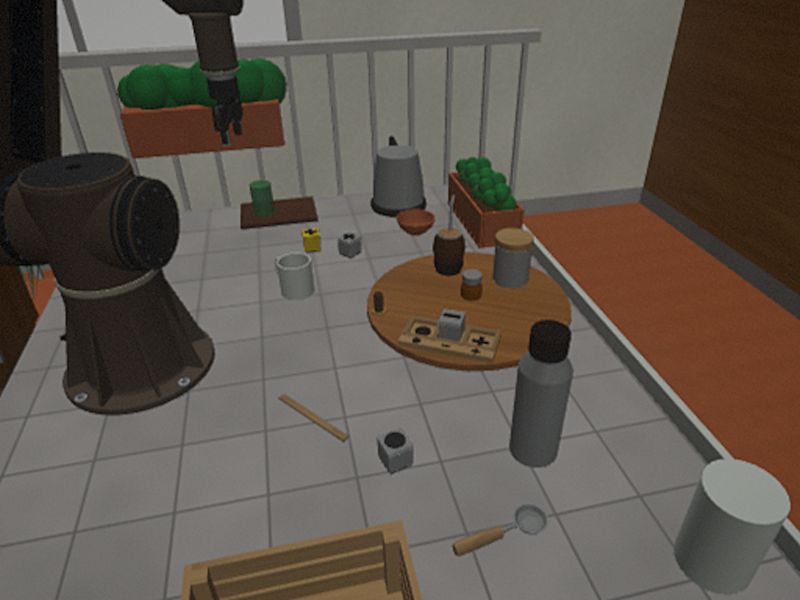

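Top view (800 px scale): disc centred about (370,243), knob (370,329), rack right (435,270) with disc pocket near (415,295), cross pocket (442,246). Candidates for the cross tin: steel one at (215,343), yellow one at (190,388). The steel one fits; the yellow one is the excluded look-alike. The disc tin is at (557,346). I'll enlarge to confirm.

```bash
python3 - <<'E'
from h import *
a=cv2.imread('pics/top0.png')
c=[]
for (u,v) in((137,220),(354,222),(237,210)):
    c.append(cv2.resize(a[v-16:v+17,u-16:u+17],(264,264),interpolation=cv2.INTER_CUBIC))
s=cv2.imread('pics/side0.png');r2=[]
for (u,v) in((223,156),(253,288),(243,194)):
    r2.append(cv2.resize(s[v-16:v+17,u-16:u+17],(264,264),interpolation=cv2.INTER_CUBIC))
cv2.imwrite('pics/crop0.png',np.vstack([np.hstack(c),np.hstack(r2)]))
# disc rim
hsv=cv2.cvtColor(a,cv2.COLOR_BGR2HSV)
m=((hsv[...,0]>5)&(hsv[...,0]<25)&(hsv[...,1]>90)).astype('uint8')*255
m[:, :165]=0;m[:,310:]=0;m[:88]=0;m[225:]=0
cnt=max(cv2.findContours(m,0,1)[0],key=cv2.contourArea)
P=np.array([ray('top',*q[0],0.032)[:2] for q in cv2.convexHull(cnt)])
A=np.c_[2*P,np.ones(len(P))]
for _ in range(4):
    x=np.linalg.lstsq(A,(P**2).sum(1),rcond=None)[0];r=np.hypot(*(P-x[:2]).T);k=abs(r-np.median(r))<.006;P=P[k];A=A[k]
print('axis',x[:2],np.median(r),len(P))
for n,u,v,z in(('knob',370,329,.078),('slotd',415,295,.036),('slotc',442,246,.036),('mid',429,267,.088),('cross',212,342,.052),('disc',557,346,.052),('jar',361,230,.09),('mug',287,411,.085)):
    print(n,ray('top',u/1.5625,v/1.5625,z).round(3))
E
```

```text
axis [0.68911116 0.02221025] 0.22263269388336335 44
knob [0.486 0.021 0.078]
slotd [ 0.561 -0.074  0.036]
slotc [ 0.667 -0.136  0.036]
mid [ 0.61  -0.104  0.088]
cross [0.471 0.355 0.052]
disc [ 0.442 -0.366  0.052]
jar [0.693 0.035 0.09 ]
mug [0.325 0.19  0.085]
```

View pics/crop0.png

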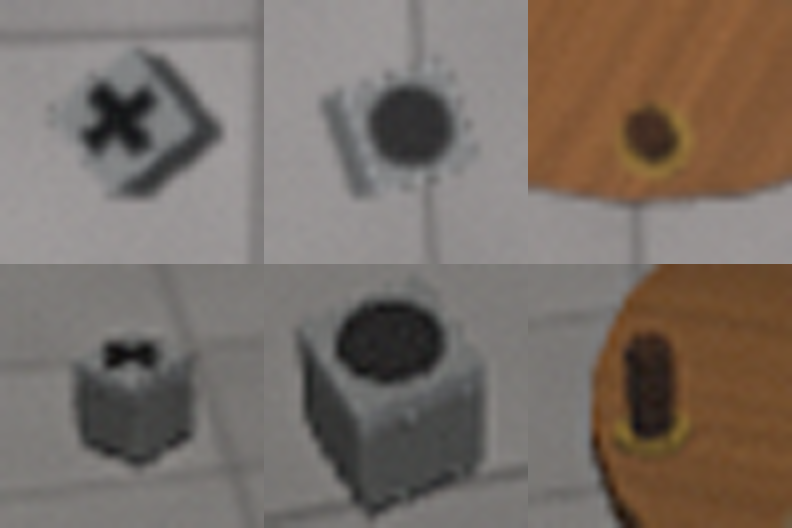

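The crop confirms it: steel tin with cross (lid centre about (119,117) in tile 1), steel tin with round spot, and the knob in tile 3. Next I'll refine these by blobs.

```bash
cat >> h.py <<'E'
def blob(n,im,X,rad,thr=75,k=6):
    "centroid of the dark blob near the world point X, subpixel"
    u,v=proj(n,X);u0,v0=int(u)-rad,int(v)-rad
    g=cv2.resize(cv2.cvtColor(im,cv2.COLOR_BGR2GRAY)[v0:v0+2*rad+1,u0:u0+2*rad+1],None,fx=k,fy=k,interpolation=cv2.INTER_CUBIC)
    m=(g<thr).astype('uint8');N,L,st,C=cv2.connectedComponentsWithStats(m)
    best=max(range(1,N),key=lambda i:st[i,4]-3*np.hypot(*(C[i]-k*rad)))
    ys,xs=np.nonzero(L==best)
    return (xs+.5)/k-.5+u0,(ys+.5)/k-.5+v0
def stick4(P):
    z=(P-P.mean(0))@[1,1j];z=z*abs(z);return np.degrees(np.angle((z**4).sum()))/4
E
python3 - <<'E'
from h import *
im={'top':cv2.imread('pics/top0.png'),'side':cv2.imread('pics/side0.png')}
for n,X in(('cross',(.471,.355,.052)),('disc',(.442,-.366,.052)),('slotd',(.561,-.074,.036)),('slotc',(.667,-.136,.036))):
    for c in im:
        u,v=blob(c,im[c],X,8 if n!='disc' else 9)
        w=ray(c,u.mean(),v.mean(),X[2]);P=np.array([ray(c,a,b,X[2])[:2] for a,b in zip(u,v)])
        print(n,c,u.mean().round(1),v.mean().round(1),w.round(4),'area mm2',len(u),'ext',np.ptp(P,0).round(3),'ang4',stick4(P).round(1))
f=lambda x,y,t:((x-264*t)/8-.5+(137,354,237)[t]-16,y/8-.5+(220,222,210)[t]-16)
def seg(p,q,t,z):
    d=ray('top',*f(*q,t),z)-ray('top',*f(*p,t),z);return np.degrees(np.arctan2(d[1],d[0])),np.hypot(*d[:2])
print('disc edge',seg((326,100),(356,197),1,.003),'cross edges',seg((215,130),(140,195),0,.003),seg((160,52),(217,130),0,.003))
E
```

```text
cross top 135.4 218.4 [0.4728 0.3564 0.052 ] area mm2 1772 ext [0.028 0.028] ang4 38.4Traceback (most recent call last):
  File "<stdin>", line 6, in <module>
  File "h.py", line 7, in ray
    p,R,t=cam(n);d=R.T@np.array([(u-p['cx'])/p['fx'],(v-p['cy'])/p['fy'],1]);c=-R.T@t
          ~~~^^^
  File "h.py", line 4, in cam
    p=viewer.camera_params(n);R=cv2.Rodrigues(np.array(p['rvec'],float))[0]
ValueError: time passes only in moves, steps and waits
```

```bash
python3 - <<'E'
s=open('h.py').read().replace("def cam(n):","import functools\n@functools.lru_cache\ndef cam(n):")
open('h.py','w').write(s)
E
cat > m.py <<'E'
from h import *
im={'top':cv2.imread('pics/top0.png'),'side':cv2.imread('pics/side0.png')}
for n,X in(('cross',(.471,.355,.052)),('disc',(.442,-.366,.052)),('slotd',(.561,-.074,.036)),('slotc',(.667,-.136,.036))):
    for c in im:
        u,v=blob(c,im[c],X,8 if n!='disc' else 9)
        w=ray(c,u.mean(),v.mean(),X[2]);P=np.array([ray(c,a,b,X[2])[:2] for a,b in zip(u,v)])
        print(n,c,u.mean().round(1),v.mean().round(1),w.round(4),'ext',np.ptp(P,0).round(3),'ang4',stick4(P).round(1))
f=lambda x,y,t:((x-264*t)/8-.5+(137,354,237)[t]-16,y/8-.5+(220,222,210)[t]-16)
def seg(p,q,t,z):
    d=ray('top',*f(*q,t),z)-ray('top',*f(*p,t),z);return np.degrees(np.arctan2(d[1],d[0])).round(1),np.hypot(*d[:2]).round(3)
print('disc edge',seg((326,100),(356,197),1,.003),'cross edges',seg((215,130),(140,195),0,.003),seg((160,52),(217,130),0,.003))
E
python3 m.py
```

```text
cross top 135.4 218.4 [0.4728 0.3564 0.052 ] ext [0.028 0.028] ang4 38.4
cross side 223.3 156.5 [0.4672 0.3024 0.052 ] ext [0.058 0.058] ang4 37.4
disc top 355.9 221.3 [ 0.4426 -0.3636  0.052 ] ext [0.03  0.032] ang4 -38.0
disc side 252.3 281.3 [ 0.4411 -0.3665  0.052 ] ext [0.034 0.035] ang4 20.1
slotd top 265.0 188.3 [ 0.5628 -0.0723  0.036 ] ext [0.031 0.031] ang4 -22.6
slotd side 270.3 211.4 [ 0.5622 -0.0737  0.036 ] ext [0.033 0.035] ang4 15.1
slotc top 282.4 157.8 [ 0.6656 -0.1343  0.036 ] ext [0.028 0.029] ang4 -31.5
slotc side 307.0 218.1 [ 0.6644 -0.1354  0.036 ] ext [0.031 0.029] ang4 -32.7
disc edge (np.float64(-166.4), np.float64(0.042)) cross edges (np.float64(130.3), np.float64(0.041)) (np.float64(-143.7), np.float64(0.042))
```

```bash
cat >> h.py <<'E'
def pose():
    s=robot.read_state();w,x,y,z=s['orientation'];ty=np.array([2*(x*y-w*z),1-2*(x*x+z*z)])
    return np.array(s['position']),np.degrees(np.arctan2(ty[1],ty[0])),s
def rows(*tg):
    "tool-frame rows to world targets (x,y,z,yaw of tool y in deg)"
    p,f,s=pose();a=np.radians(f);ty=np.array([np.cos(a),np.sin(a)]);tx=np.array([-ty[1],ty[0]])
    print('t',round(float(s['time']),2),'pos',p.round(4),'yaw',f.round(1),'w',round(float(s['gripper_width']),4),'q6',s['q'][5].round(2))
    for t in tg:
        d=np.array(t[:2])-p[:2];print([round(float(v),4) for v in(d@tx,d@ty,p[2]-t[2])]+[round(float((f-t[3]+90)%180-90),1)])
E
python3 -c "
from h import *
rows((.489,.026,.2,88.9),(.489,.026,.05,88.9))"
```

```text
t 0.1 pos [0.2097 0.6148 0.2307] yaw 71.2 w 0.0854 q6 -0.05
[-0.4545, -0.4671, 0.0307, -17.7]
[-0.4545, -0.4671, 0.1807, -17.7]
```

play_rows([
  [-0.034,-0.035,0,-1.5],
  [-0.068,-0.07,0,-3],
  [-0.102,-0.105,0,-4.5],
  [-0.136,-0.14,0,-6],
  [-0.17,-0.175,0,-7.5],
  [-0.204,-0.21,0,-9],
  [-0.238,-0.245,0,-10.5],
  [-0.272,-0.28,0,-12],
  [-0.306,-0.315,0,-13.5],
  [-0.34,-0.35,0,-15],
  [-0.374,-0.385,0.01,-16.5],
  [-0.408,-0.42,0.02,-17.7],
], jaw=0.05)

```text
time: 1.3
position: [0.461, 0.084, 0.2113]
orientation: [0.0, 0.009, 1.0, 0.0]
force: [0.2, 1.3, 1.0]
gripper_width: 0.0498
grip_force: 0.0
```

```bash
python3 -c "
from h import *
rows((.489,.026,.13,88.9),(.489,.026,.05,88.9))"
```

```text
t 1.3 pos [0.461  0.084  0.2113] yaw 88.9 w 0.0498 q6 -1.44
[-0.0291, -0.0574, 0.0813, 0.0]
[-0.0291, -0.0574, 0.1613, 0.0]
```

play_rows([
  [-0.015,-0.03,0.03,0],
  [-0.029,-0.057,0.06,0],
  [-0.029,-0.057,0.08,0],
  [-0.029,-0.057,0.08,0],
  [-0.029,-0.057,0.08,0],
])

```text
time: 1.8
position: [0.4878, 0.0285, 0.1314]
orientation: [-0.001, 0.01, 1.0, 0.0]
force: [0.5, -0.5, 1.1]
gripper_width: 0.05
grip_force: 0.0
```

```bash
python3 - <<'E'
from h import *
rows((.489,.026,.05,88.9))
for n in('top','side'): cv2.imwrite(f'pics/{n}1.png',viewer.camera(n))
a=cv2.imread('pics/top1.png')[150:300,150:330];b=cv2.imread('pics/side1.png')[120:270,180:360]
cv2.imwrite('pics/c1.png',cv2.resize(np.hstack([a,b]),(792,330),interpolation=cv2.INTER_CUBIC))
E
```

```text
t 1.8 pos [0.4878 0.0285 0.1314] yaw 88.9 w 0.05 q6 -1.55
[-0.0012, -0.0025, 0.0814, -0.0]
```

View pics/c1.png

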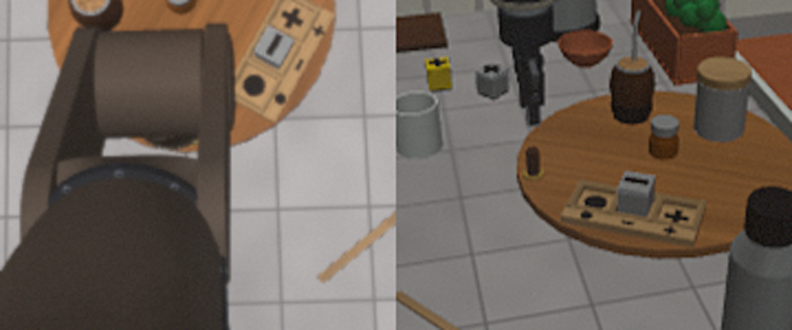

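The side view shows the fingers (532,115 in the crop) directly above the knob (533,160), so I'll lower now.

play_rows([
  [0,-0.002,0.02,0],
  [-0.001,-0.002,0.04,0],
  [-0.001,-0.002,0.06,0],
  [-0.001,-0.002,0.08,0],
  [-0.001,-0.002,0.082,0],
  [-0.001,-0.002,0.082,0],
])

```text
time: 2.5
position: [0.4895, 0.0268, 0.0501]
orientation: [0.0, 0.01, 1.0, -0.0]
force: [-0.1, 0.2, -1.0]
gripper_width: 0.0502
grip_force: 0.0
```

play_rows([
  [0,0,0,0],
  [0,0,0,0],
  [0,0,0,0],
  [0,0,0,0],
], jaw=0.024)

```text
time: 2.9
position: [0.4895, 0.0263, 0.0498]
orientation: [0.0, 0.01, 1.0, -0.0]
force: [-0.3, -0.7, 0.4]
gripper_width: 0.0237
grip_force: 0.0
```

```bash
python3 - <<'E'
from h import *
A=np.array([.689,.022])
def k(a): r=np.radians(a);return (*(A+.2*np.array([np.cos(r),np.sin(r)])),.05,a-90)
rows(*[k(178.9-2.5*i) for i in range(1,25)])
E
```

```text
t 2.9 pos [0.4895 0.0263 0.0498] yaw 88.9 w 0.0237 q6 -1.56
[0.0002, 0.0082, -0.0002, 2.5]
[-0.0003, 0.0169, -0.0002, 5.0]
[-0.0013, 0.0256, -0.0002, 7.5]
[-0.0026, 0.0342, -0.0002, 10.0]
[-0.0043, 0.0428, -0.0002, 12.5]
[-0.0064, 0.0513, -0.0002, 15.0]
[-0.0088, 0.0596, -0.0002, 17.5]
[-0.0116, 0.0679, -0.0002, 20.0]
[-0.0148, 0.076, -0.0002, 22.5]
[-0.0183, 0.084, -0.0002, 25.0]
[-0.0221, 0.0918, -0.0002, 27.5]
[-0.0263, 0.0995, -0.0002, 30.0]
[-0.0308, 0.107, -0.0002, 32.5]
[-0.0357, 0.1142, -0.0002, 35.0]
[-0.0408, 0.1213, -0.0002, 37.5]
[-0.0463, 0.1281, -0.0002, 40.0]
[-0.052, 0.1346, -0.0002, 42.5]
[-0.0581, 0.1409, -0.0002, 45.0]
[-0.0644, 0.147, -0.0002, 47.5]
[-0.0709, 0.1527, -0.0002, 50.0]
[-0.0777, 0.1582, -0.0002, 52.5]
[-0.0848, 0.1634, -0.0002, 55.0]
[-0.092, 0.1682, -0.0002, 57.5]
[-0.0995, 0.1728, -0.0002, 60.0]
```

play_rows([
  [0,0.008,0,2.5],
  [0,0.017,0,5],
  [-0.001,0.026,0,7.5],
  [-0.003,0.034,0,10],
  [-0.004,0.043,0,12.5],
  [-0.006,0.051,0,15],
  [-0.009,0.06,0,17.5],
  [-0.012,0.068,0,20],
  [-0.015,0.076,0,22.5],
  [-0.018,0.084,0,25],
  [-0.022,0.092,0,27.5],
  [-0.0263,0.0995,0,30],
])

```text
time: 4.1
position: [0.5173, 0.1255, 0.0494]
orientation: [-0.0, 0.269, 0.963, -0.0]
force: [-0.9, -2.3, 0.2]
gripper_width: 0.0239
grip_force: 0.8
```

```bash
python3 - <<'E'
from h import *
A=np.array([.689,.022])
def k(a): r=np.radians(a);return (*(A+.2*np.array([np.cos(r),np.sin(r)])),.05,a-90)
rows(*[k(148.9-2.5*i) for i in range(1,12)],k(120))
E
```

```text
t 4.1 pos [0.5173 0.1255 0.0494] yaw 58.8 w 0.0239 q6 -0.84
[-0.0007, 0.0088, -0.0006, 2.4]
[-0.0012, 0.0175, -0.0006, 4.9]
[-0.0022, 0.0262, -0.0006, 7.4]
[-0.0035, 0.0348, -0.0006, 9.9]
[-0.0051, 0.0433, -0.0006, 12.4]
[-0.0072, 0.0518, -0.0006, 14.9]
[-0.0096, 0.0602, -0.0006, 17.4]
[-0.0124, 0.0685, -0.0006, 19.9]
[-0.0155, 0.0766, -0.0006, 22.4]
[-0.019, 0.0846, -0.0006, 24.9]
[-0.0229, 0.0925, -0.0006, 27.4]
[-0.0252, 0.0968, -0.0006, 28.8]
```

play_rows([
  [-0.0005,0.009,0,2.5],
  [-0.001,0.0175,0,5],
  [-0.002,0.026,0,7.5],
  [-0.003,0.035,0,10],
  [-0.005,0.043,0,12.5],
  [-0.007,0.052,0,15],
  [-0.0095,0.06,0,17.5],
  [-0.012,0.0685,0,20],
  [-0.0155,0.0765,0,22.5],
  [-0.019,0.0845,0,25],
  [-0.023,0.0925,0,27.4],
  [-0.025,0.097,0,28.8],
])

```text
time: 5.3
position: [0.5894, 0.1956, 0.0493]
orientation: [0.0, 0.5, 0.866, -0.0]
force: [0.0, -0.9, -1.3]
gripper_width: 0.0238
grip_force: 0.0
```

play_rows([
  [0,0,0,0],
  [0,0,0,0],
  [0,0,0,0],
  [0,0,0,0],
  [0,0,0,0],
], jaw=0.01)

```text
time: 5.8
position: [0.5892, 0.1954, 0.0496]
orientation: [0.0, 0.499, 0.866, 0.0]
force: [0.5, 2.9, 6.0]
gripper_width: 0.0183
grip_force: 58.8
```

```bash
python3 - <<'E'
from h import *
rows((.589,.195,.05,30))
for n in('top','side'): cv2.imwrite(f'pics/{n}2.png',viewer.camera(n))
a=cv2.imread('pics/top2.png')[100:250,150:330];b=cv2.imread('pics/side2.png')[120:270,180:360]
cv2.imwrite('pics/c2.png',cv2.resize(np.hstack([a,b]),(792,330),interpolation=cv2.INTER_CUBIC))
E
```

```text
t 5.8 pos [0.5892 0.1954 0.0496] yaw 30.1 w 0.0183 q6 -0.25
[-0.0003, -0.0003, -0.0004, 0.1]
```

View pics/c2.png

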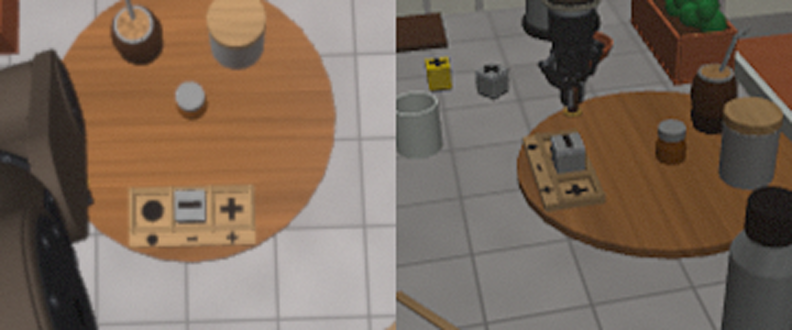

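The rack is now at the near side: disc pocket at (152,210) in the crop, cross pocket at (231,208). I'll measure the pockets, then release.

```bash
python3 - <<'E'
from h import *
im={c:cv2.imread(f'pics/{c}2.png') for c in('top','side')}
S={}
for n,X in(('slotd',(.543,.082,.036)),('slotc',(.543,-.038,.036))):
    for c in im:
        if (n,c)==('slotd','side'):continue
        u,v=blob(c,im[c],X,8);w=ray(c,u.mean(),v.mean(),.036);S[n,c]=w
        P=np.array([ray(c,a,b,.036)[:2] for a,b in zip(u,v)]);print(n,c,w.round(4),np.ptp(P,0).round(3),stick4(P).round(1))
d=S['slotd','top']-S['slotc','top'];print('susan deg',np.degrees(np.arctan2(-d[0],d[1])),np.hypot(*d[:2]))
rows((.589,.195,.15,30))
E
```

```text
slotd top [0.5437 0.0827 0.036 ] [0.03 0.03] -26.4
slotc top [ 0.5434 -0.0372  0.036 ] [0.03 0.03] -0.2
slotc side [ 0.5357 -0.0712  0.036 ] [0.056 0.022] -5.9
susan deg -0.15950546323832104 0.11996247671582755
t 5.9 pos [0.5891 0.1955 0.0496] yaw 30.1 w 0.018 q6 -0.25
[-0.0003, -0.0003, -0.1004, 0.1]
```

play_rows([
  [0,0,0,0],
  [0,0,0,0],
  [0,0,0,0],
  [0,0,-0.02,0],
  [0,0,-0.05,0],
  [0,0,-0.08,0],
  [0,0,-0.11,0],
  [0,0,-0.11,0],
], jaw=0.045)

```text
time: 6.7
position: [0.5911, 0.1959, 0.1632]
orientation: [0.002, 0.5, 0.866, 0.002]
force: [-0.3, -0.6, -0.1]
gripper_width: 0.0452
grip_force: 0.0
```

```bash
python3 - <<'E'
from h import *
rows((.4725,.3555,.11,39),(.4725,.3555,.016,39),(.4725,.3555,.11,-51))
E
```

```text
t 6.7 pos [0.5911 0.1959 0.1632] yaw 30.1 w 0.0452 q6 -0.25
[0.1975, -0.0227, 0.0532, -8.9]
[0.1975, -0.0227, 0.1472, -8.9]
[0.1975, -0.0227, 0.0532, 81.1]
```

play_rows([
  [0.04,-0.005,0,-2],
  [0.08,-0.009,0,-4],
  [0.12,-0.014,0.01,-6],
  [0.16,-0.018,0.02,-8],
  [0.1975,-0.0225,0.04,-9],
  [0.1975,-0.0225,0.053,-9],
  [0.1975,-0.0225,0.053,-9],
], jaw=0.07)

```text
time: 7.4
position: [0.4689, 0.3548, 0.1042]
orientation: [-0.001, 0.429, 0.903, -0.002]
force: [0.2, 0.1, -0.6]
gripper_width: 0.0695
grip_force: 0.0
```

```bash
python3 - <<'E'
from h import *
a=cv2.imread('pics/side0.png')
for t in(40,50,60):
    u,v=blob('side',a,(.4725,.3565,.055),6,thr=t);print(t,u.mean(),v.mean(),ray('side',u.mean(),v.mean(),.052).round(4),len(u)/36)
rows((.4725,.356,.015,39))
E
```

```text
40 222.6582125603865 150.90169082125607 [0.4718 0.3505 0.052 ] 9.583333333333334
50 222.74591685226426 150.89884929472905 [0.4721 0.3504 0.052 ] 12.472222222222221
60 222.76037851037853 150.9084249084249 [0.4722 0.3503 0.052 ] 15.166666666666666
t 7.4 pos [0.4689 0.3548 0.1042] yaw 39.2 w 0.0695 q6 -0.09
[-0.0013, 0.0036, 0.0892, 0.2]
```

play_rows([
  [0,0.001,0.02,0],
  [-0.001,0.002,0.045,0],
  [-0.001,0.002,0.065,0],
  [-0.002,0.002,0.08,0],
  [-0.002,0.002,0.089,0],
  [-0.002,0.002,0.089,0],
  [-0.002,0.002,0.089,0],
])

```text
time: 8.1
position: [0.4739, 0.3548, 0.0178]
orientation: [0.0, 0.43, 0.903, 0.0]
force: [0.7, 1.2, -0.0]
gripper_width: 0.0696
grip_force: 0.0
```

play_rows([
  [0,0,0,0],
  [0,0,0,0],
  [0,0,0,0],
  [0,0,0,0],
  [0,0,0,0],
  [0,0,0,0],
], jaw=0.03)

```text
time: 8.7
position: [0.4739, 0.3551, 0.0184]
orientation: [0.0, 0.43, 0.903, 0.001]
force: [-0.7, -1.4, 8.9]
gripper_width: 0.0434
grip_force: 61.5
```

```bash
python3 - <<'E'
from h import *
rows((.4725,.3555,.16,39.2))
cv2.imwrite('pics/side3.png',viewer.camera('side'))
cv2.imwrite('pics/c3.png',cv2.resize(cv2.imread('pics/side3.png')[110:190,180:280],(800,600),interpolation=cv2.INTER_CUBIC))
E
```

```text
t 8.7 pos [0.4739 0.3551 0.0184] yaw 39.1 w 0.0434 q6 -0.09
[0.0012, -0.0008, -0.1416, -0.1]
```

View pics/c3.png

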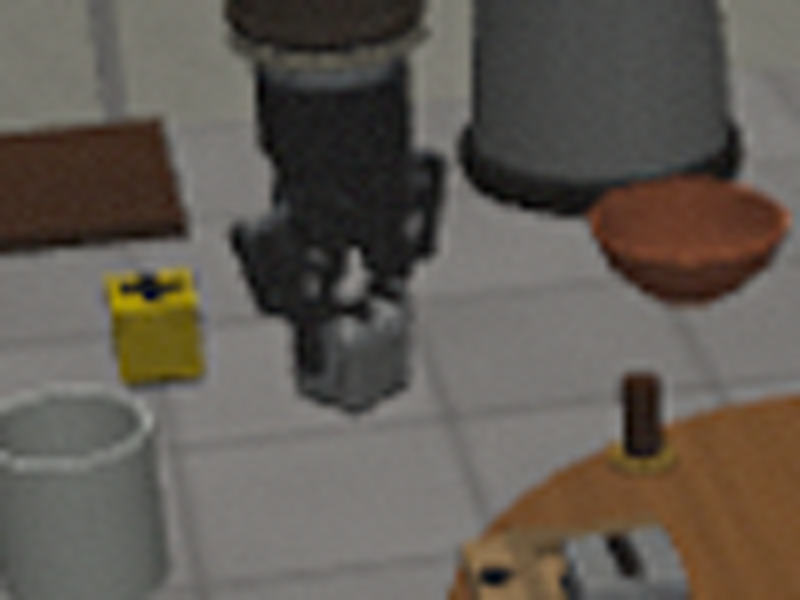

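The tin is gripped squarely (345,360 in the crop). Next I'll lift and carry it.

play_rows([
  [0,0,-0.02,0],
  [0,0,-0.05,0],
  [0,0,-0.09,0],
  [0,0,-0.125,0],
  [0,0,-0.145,0],
  [0,0,-0.145,0],
])

```text
time: 9.35
position: [0.4749, 0.3559, 0.1659]
orientation: [0.001, 0.43, 0.903, 0.002]
force: [0.2, 0.3, -3.0]
gripper_width: 0.0432
grip_force: 61.2
```

```bash
python3 -c "
from h import *
rows((.5435,-.0372,.16,0))"
```

```text
t 9.35 pos [0.4749 0.3559 0.1659] yaw 39.1 w 0.0432 q6 -0.09
[-0.3484, -0.1945, 0.0059, 39.1]
```

play_rows([
  [-0.02,-0.011,0,3],
  [-0.055,-0.03,0,7],
  [-0.09,-0.05,0,11],
  [-0.125,-0.07,0,15],
  [-0.16,-0.09,0,19],
  [-0.195,-0.109,0,23],
  [-0.23,-0.128,0,27],
  [-0.265,-0.148,0,31],
  [-0.295,-0.165,0,35],
  [-0.325,-0.181,0,39.1],
  [-0.348,-0.1945,0,39.1],
  [-0.348,-0.1945,0,39.1],
])

```text
time: 10.55
position: [0.5418, -0.0408, 0.1615]
orientation: [0.0, 0.708, 0.706, -0.0]
force: [-0.3, 0.8, -1.5]
gripper_width: 0.0431
grip_force: 61.0
```

play_rows([
  [0,0,0.03,0],
  [0,0,0.05,0],
  [0,0,0.06,0],
  [0,0,0.06,0],
  [0,0,0.06,0],
])

```text
time: 11.05
position: [0.5419, -0.0377, 0.1026]
orientation: [0.0, 0.707, 0.707, 0.0]
force: [-0.4, 0.6, -1.5]
gripper_width: 0.0429
grip_force: 61.4
```

```bash
python3 - <<'E'
from h import *
rows((.5435,-.0372,.0545,0))
for n in('top','side'): cv2.imwrite(f'pics/{n}4.png',viewer.camera(n))
a=cv2.imread('pics/side4.png')[120:240,200:320];b=cv2.imread('pics/top4.png')[150:230,200:280]
cv2.imwrite('pics/c4.png',np.hstack([cv2.resize(x,(400,400),interpolation=cv2.INTER_CUBIC) for x in(b,a)]))
E
```

```text
t 11.05 pos [ 0.5419 -0.0377  0.1026] yaw -0.0 w 0.0429 q6 -0.13
[0.0005, 0.0016, 0.0481, -0.0]
```

View pics/c4.png

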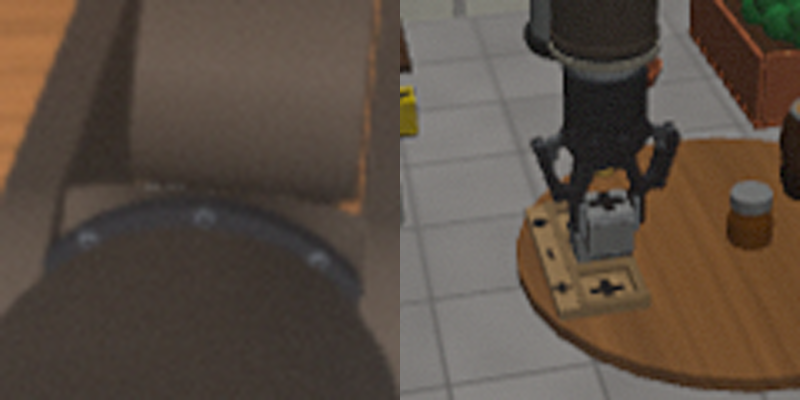

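The side view shows the tin with its cross (605,205) above and behind the cross pocket (605,287). I'll check the in-hand offset from the lid and front-face edges.

```bash
python3 - <<'E'
from h import *
f=lambda u,v:((u-400)/400*120+200-.5,v/400*120+120-.5)
a=cv2.imread('pics/side4.png')
u,v=blob('side',a,(.5435,-.0372,.036),7,70);w=ray('side',u.mean(),v.mean(),.036);print('slotc side',w.round(4),u.mean(),v.mean())
for dx in(-.022,.022):
    for z in(.0902,.134): 
        p=proj('side',(.5419+dx,-.0377-.022,z));print(dx,z,'crop',((p[0]+.5-200)/.3+400).__round__(1),((p[1]+.5-120)/.3).__round__(1))
g=cv2.resize(cv2.cvtColor(a,6)[170:202,250:274],None,fx=1,fy=1)
print(g[:, 6:20])
E
```

```text
slotc side [ 0.5417 -0.0384  0.036 ] 261.57874293785306 206.09304378531073
-0.022 0.0902 crop 588.8 257.8
-0.022 0.134 crop 587.9 218.3
0.022 0.0902 crop 634.3 251.3
0.022 0.134 crop 634.4 212.0
[[ 31  36  26  30  23  33  59  67  41  46  49  30  28  31]
 [ 29  35  47  61  80  91  90  82  66  83  86  71  25  26]
 [ 35  36  59  70  82  89  84  77  84  89  95  91  23  31]
 [ 31  40  76  85  84  79  82  85  83  85  92  85  43  20]
 [ 30  55  84  90  92  93  86  90  84  81  87  94  74  23]
 [ 44  80  90  88  91  89  90  86  83  83  84  91  90  24]
 [ 53  90  82  86  93  93  84  94  95  95  91  80  63  16]
 [ 81 104 104  82  62  59  77 116 116 115 112  98  28  22]
 [118 118 116  63  25  21  55 102  97  94 104 115  31  32]
 [112 102  91  50  23  32  34  50  43  46  61  87  43  33]
 [ 73  46  41  32  27  32  31  23  25  23  36  78  93  30]
 [ 71  27  31  50  50  26  28  35  75 101  95 108 111  45]
 [ 96  96  98 104  94  47  19  24  74 125 119 119 120  95]
 [104 122 119 116 117  95  81  98 103 120 113 113 107 104]
 [104 115 115 114 106 102 100 111 107 103  96 100  95  92]
 [ 89 109 101 100  9
[... 283 characters left out ...]
1  78  76  73  76  77  75  74  75  74  75  74  78]
 [ 47  80  77  76  76  76  73  75  75  74  73  72  77  76]
 [ 53  79  77  74  74  76  74  76  72  70  74  75  76  75]
 [ 53  82  76  73  76  76  73  75  74  76  70  75  74  76]
 [ 51  78  77  73  75  75  78  76  73  74  75  76  74  76]
 [ 57  77  79  74  73  77  76  77  82  78  66  63  58  64]
 [ 70  79  69  66  61  58  49  53  59  59  51  60  54  64]
 [ 70  62  55  59  54  55  61  71  74  78  81  86  88  87]
 [ 77  78  80  82  83  86  90  93  94  94  96  96  97  95]
 [ 91  92  95  95  92  90  90  88  89  83  82  83  88  96]
 [ 89  87  84  83  82  79  79  74  77  71  71  67  68  99]
 [ 76  78  74  70  70  68  71  80  87  84  87  86  68  83]]
```

The in-hand offset is within about 1 mm, so I'll lower into the pocket.

play_rows([
  [0,0.001,0.012,0],
  [0,0.001,0.024,0],
  [0,0.001,0.032,0],
  [0,0.001,0.037,0],
  [0,0.001,0.041,0],
  [0,0.001,0.044,0],
  [0,0.001,0.046,0],
  [0,0.001,0.047,0],
  [0,0.001,0.047,0],
])

```text
time: 12.05
position: [0.5428, -0.038, 0.0554]
orientation: [0.0, 0.707, 0.707, 0.0]
force: [0.6, -0.0, -1.9]
gripper_width: 0.0437
grip_force: 61.4
```

play_rows([
  [0,0,0.0005,0],
  [0,0,0.001,0],
  [0,0,0.001,0],
  [0,0,0.001,0],
])

```text
time: 12.45
position: [0.5428, -0.038, 0.0544]
orientation: [0.0, 0.707, 0.707, 0.0]
force: [0.0, -0.1, -1.0]
gripper_width: 0.0431
grip_force: 61.5
```

play_rows([
  [0,0,0,0],
  [0,0,0,0],
  [0,0,0,0],
  [0,0,0,0],
  [0,0,0,0],
], jaw=0.062)

```text
time: 12.95
position: [0.5427, -0.038, 0.0543]
orientation: [0.0, 0.707, 0.707, 0.0]
force: [-0.1, -0.3, 0.3]
gripper_width: 0.0617
grip_force: 0.0
```

play_rows([
  [0,0,-0.015,0],
  [0,0,-0.04,0],
  [0,0,-0.07,0],
  [0,0,-0.1,0],
  [0,0,-0.12,0],
  [0,0,-0.12,0],
])

```text
time: 13.55
position: [0.5443, -0.0382, 0.1771]
orientation: [0.002, 0.707, 0.707, 0.001]
force: [-0.1, -1.0, -1.0]
gripper_width: 0.0619
grip_force: 0.0
```

```bash
python3 -c "
from h import *
rows((.442,-.365,.12,13.6),(.442,-.365,.12,-76.4))"
```

```text
t 13.55 pos [ 0.5443 -0.0382  0.1771] yaw -0.0 w 0.0619 q6 -0.12
[-0.3269, -0.1021, 0.0571, -13.6]
[-0.3269, -0.1021, 0.0571, 76.4]
```

play_rows([
  [-0.03,-0.01,0,-2],
  [-0.066,-0.021,0,-4],
  [-0.102,-0.032,0,-6],
  [-0.138,-0.043,0,-8],
  [-0.174,-0.054,0,-10],
  [-0.21,-0.066,0,-12],
  [-0.246,-0.077,0,-13.6],
  [-0.282,-0.088,0.02,-13.6],
  [-0.312,-0.098,0.04,-13.6],
  [-0.327,-0.102,0.057,-13.6],
  [-0.327,-0.102,0.057,-13.6],
  [-0.327,-0.102,0.057,-13.6],
], jaw=0.07)

```text
time: 14.75
position: [0.44, -0.3644, 0.1167]
orientation: [-0.001, 0.619, 0.785, 0.0]
force: [-0.6, 0.2, 1.2]
gripper_width: 0.0701
grip_force: 0.0
```

```bash
python3 - <<'E'
from h import *
im={}
for n in('top','side'): im[n]=viewer.camera(n);cv2.imwrite(f'pics/{n}5.png',im[n])
rows((.442,-.365,.018,13.6))
a=im['side'][120:330,170:380];b=im['top'][150:230,200:280]
cv2.imwrite('pics/c5.png',np.hstack([cv2.resize(x,(400,400),interpolation=cv2.INTER_CUBIC) for x in(b,a)]))
for n,X in(('cross',(.5435,-.0372,.088)),('slotd',(.5435,.0825,.036))):
    u,v=blob('top',im['top'],X,8);P=np.array([ray('top',a,b,X[2])[:2] for a,b in zip(u,v)]);print(n,P.mean(0).round(4),np.ptp(P,0).round(3),stick4(P).round(1))
E
```

```text
t 14.85 pos [ 0.4409 -0.3642  0.1177] yaw 13.6 w 0.0701 q6 -0.98
[-0.001, 0.0009, 0.0997, -0.0]
cross [ 0.5357 -0.044 ] [0.04  0.042] -43.4
slotd [0.5438 0.0826] [0.029 0.029] -33.1
```

View pics/c5.png

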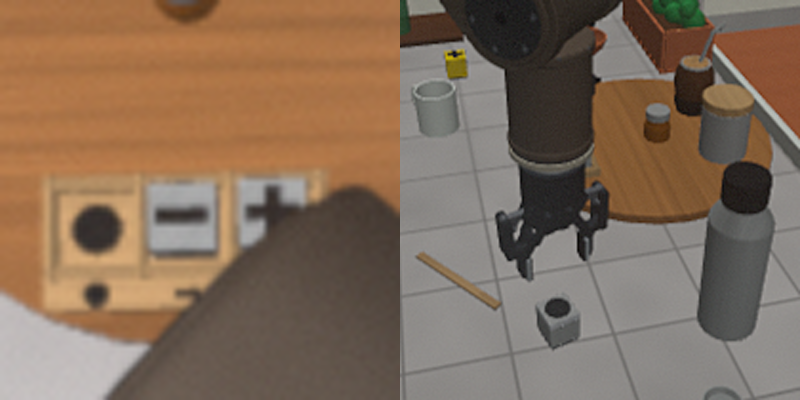

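The cross tin sits level with and aligned to the fixed tin (top crop, (275,205)), and the disc pocket is still at (97,228). The gripper is above the disc tin, so I'll descend.

play_rows([
  [-0.001,0.001,0.025,0],
  [-0.001,0.001,0.05,0],
  [-0.001,0.001,0.075,0],
  [-0.001,0.001,0.09,0],
  [-0.001,0.001,0.0995,0],
  [-0.001,0.001,0.0995,0],
  [-0.001,0.001,0.0995,0],
])

```text
time: 15.55
position: [0.4422, -0.3658, 0.0186]
orientation: [0.0, 0.619, 0.786, -0.0]
force: [-0.6, -0.2, -0.6]
gripper_width: 0.0701
grip_force: 0.0
```

play_rows([
  [0,0,0,0],
  [0,0,0,0],
  [0,0,0,0],
  [0,0,0,0],
  [0,0,0,0],
  [0,0,0,0],
], jaw=0.03)

```text
time: 16.15
position: [0.4421, -0.3661, 0.019]
orientation: [0.001, 0.619, 0.786, -0.0]
force: [-1.2, 1.8, 11.9]
gripper_width: 0.0432
grip_force: 60.3
```

play_rows([
  [0,0,-0.02,0],
  [0,0,-0.05,0],
  [0,0,-0.09,0],
  [0,0,-0.125,0],
  [0,0,-0.15,0],
  [0,0,-0.15,0],
  [0,0,-0.15,0],
])

```text
time: 16.85
position: [0.4418, -0.3658, 0.1684]
orientation: [0.001, 0.619, 0.786, -0.0]
force: [0.2, 0.2, -1.8]
gripper_width: 0.0435
grip_force: 61.1
```

```bash
python3 - <<'E'
from h import *
rows((.543,.082,.17,0))
E
```

```text
t 16.85 pos [ 0.4418 -0.3658  0.1684] yaw 13.6 w 0.0435 q6 -0.98
[0.4116, 0.2033, -0.0016, 13.6]
```

play_rows([
  [0.02,0.01,0,0.6],
  [0.06,0.03,0,2],
  [0.1,0.049,0,3.3],
  [0.14,0.069,0,4.6],
  [0.18,0.089,0,6],
  [0.22,0.109,0,7.3],
  [0.26,0.128,0,8.6],
  [0.3,0.148,0,10],
  [0.34,0.168,0,11.3],
  [0.38,0.188,0,12.6],
  [0.4,0.198,0,13.6],
  [0.4115,0.2035,0,13.6],
])

```text
time: 18.05
position: [0.5425, 0.084, 0.1665]
orientation: [-0.001, 0.707, 0.707, -0.001]
force: [-0.2, 0.2, -1.2]
gripper_width: 0.0431
grip_force: 61.2
```

play_rows([
  [0,0,0.03,0],
  [0,0,0.055,0],
  [0,0,0.07,0],
  [0,0,0.07,0],
  [0,0,0.07,0],
  [0,0,0.07,0],
])

```text
time: 18.65
position: [0.5435, 0.0817, 0.0985]
orientation: [0.0, 0.707, 0.707, 0.0]
force: [-0.7, -0.2, -0.2]
gripper_width: 0.0431
grip_force: 61.1
```

```bash
python3 - <<'E'
from h import *
rows((.543,.082,.055,0))
im=viewer.camera('side');cv2.imwrite('pics/side6.png',im)
cv2.imwrite('pics/c6.png',cv2.resize(im[130:230,190:320],(780,600),interpolation=cv2.INTER_CUBIC))
p=pose()[0]
for X in((0,0,.033),(-.022,-.022,.031),(.022,-.022,.031),(-.022,-.022,-.013),(.022,-.022,-.013)):
    u,v=proj('side',p+np.array(X));print(X,round((u+.5-190)*6),round((v+.5-130)*6))
E
```

```text
t 18.65 pos [0.5435 0.0817 0.0985] yaw -0.1 w 0.0431 q6 0.1
[0.0003, -0.0005, 0.0435, -0.1]
(0, 0, 0.033) 385 200
(-0.022, -0.022, 0.031) 355 227
(0.022, -0.022, 0.031) 432 217
(-0.022, -0.022, -0.013) 357 295
(0.022, -0.022, -0.013) 433 285
```

View pics/c6.png

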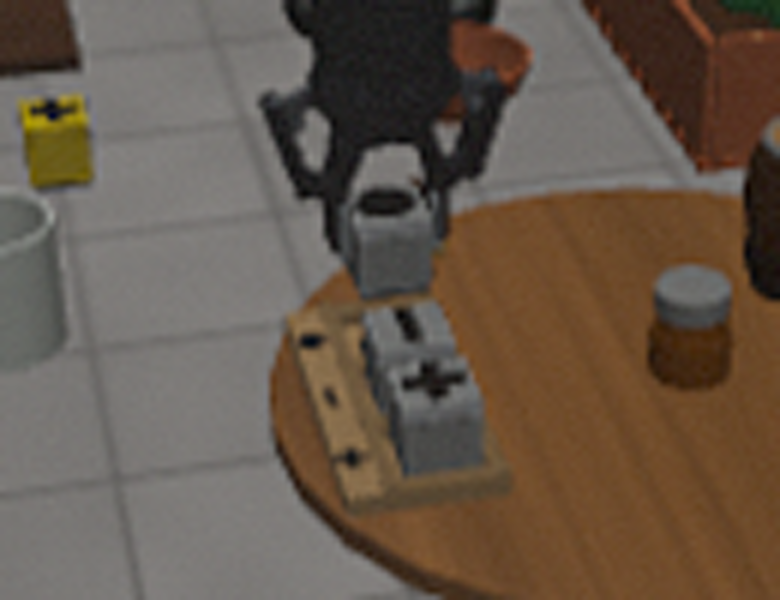

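The spot is at (387,200) against the expected (385,200), so it is well centred, and the cross tin sits level. I'll lower and release.

play_rows([
  [0,0,0.012,0],
  [0,0,0.022,0],
  [0,0,0.03,0],
  [0,0,0.035,0],
  [0,0,0.039,0],
  [0,0,0.041,0],
  [0,0,0.0425,0],
  [0,0,0.0435,0],
  [0,0,0.0435,0],
  [0,0,0.0435,0],
])

```text
time: 19.7
position: [0.5431, 0.0822, 0.055]
orientation: [0.0, 0.707, 0.707, 0.0]
force: [-3.1, 0.8, 8.6]
gripper_width: 0.0431
grip_force: 62.1
```

play_rows([
  [0,0,0,0],
  [0,0,0,0],
  [0,0,0,0],
  [0,0,0,0],
  [0,0,0,0],
], jaw=0.062)

```text
time: 20.2
position: [0.543, 0.0821, 0.0543]
orientation: [-0.0, 0.707, 0.707, -0.0]
force: [-0.7, -0.5, 1.0]
gripper_width: 0.0619
grip_force: 0.0
```

play_rows([
  [0,0,-0.015,0],
  [0,0,-0.04,0],
  [0,0,-0.07,0],
  [0,0,-0.11,0],
  [0,0,-0.15,0],
  [0.04,0,-0.15,0],
  [0.08,0,-0.15,0],
  [0.12,0,-0.15,0],
  [0.16,0,-0.15,0],
  [0.2,0,-0.15,0],
  [0.24,0,-0.15,0],
  [0.24,0,-0.15,0],
])

```text
time: 21.4
position: [0.5429, 0.3265, 0.2041]
orientation: [-0.0, 0.706, 0.708, 0.001]
force: [1.3, -0.1, 0.2]
gripper_width: 0.0621
grip_force: 0.0
```

```bash
python3 - <<'E'
from h import *
rows()
im={}
for n in('top','side'): im[n]=viewer.camera(n);cv2.imwrite(f'pics/{n}7.png',im[n])
for n,X in(('cross',(.543,-.038,.088)),('disc',(.543,.082,.088)),('ledge d',(.49,.082,.04)),('ledge c',(.49,-.038,.04))):
    u,v=blob('top',im['top'],X,8);P=np.array([ray('top',a,b,X[2])[:2] for a,b in zip(u,v)]);print(n,P.mean(0).round(4),np.ptp(P,0).round(3),stick4(P).round(1))
a=im['side'][130:230,190:300];b=im['top'][150:230,190:278]
cv2.imwrite('pics/c7.png',np.hstack([cv2.resize(x,(400,364),interpolation=cv2.INTER_CUBIC) for x in(b,a)]))
E
```

```text
t 21.4 pos [0.5429 0.3265 0.2041] yaw 0.1 w 0.0621 q6 0.49
cross [ 0.5438 -0.036 ] [0.031 0.031] -0.7
disc [0.544  0.0847] [0.031 0.031] 38.4
ledge d [0.4987 0.0831] [0.014 0.013] -11.9
ledge c [ 0.4991 -0.0376] [0.009 0.007] 2.3
```

View pics/c7.png

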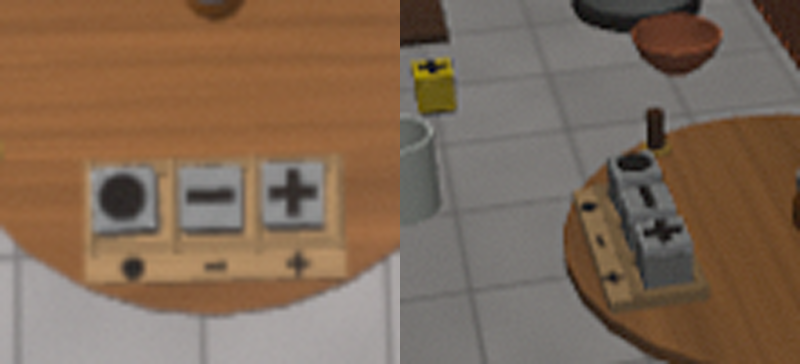

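Both tins sit level and square in their matching pockets, with the rack at the near side. In the top crop the disc is at (123,197) and the cross at (292,193). The arm is clear of everything, so I'm handing in.

```bash
python3 -c "
from h import *
print(order.job_done())"
```

```text
the job is handed in; nothing more can be done
None
```

The job is handed in: the rack is on the near side (within about 0.2°), both tins are seated in their matching pockets, and it took about 21 s of the 72 s limit.

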